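# Lock the lid of the wide canister

### The job

Three steel storage canisters with twist-lock lids stand open among the jars on the pantry worktop. The widest, lowest one has just been filled: turn the knob on its lid clockwise until it clicks past its detent and stays locked, then let go. Leave the knobs of the two narrower canisters open.

Things in the scene. Friction and masses are not known exactly. Their poses are not given: they have to be found in the camera images.
- wide_knob_grip (a point): Grip point of the lid knob of the widest, lowest canister (160 mm across, 100 mm high, white lid; stands firm). The knob: a grey upright bar 56 long, 16 thick, 42 high on a turning disc 60 across, 8 high, at the lid's middle. The point is on the turning axis, 16 mm below the bar's top, 26 above the disc, 134 above the worktop; turns with the knob: x along the bar, y across it, z up.
- wide_knob (a joint): Turn of that knob, rad: 0 open (start), growing clockwise from above to the stop at 1.047 (60 degrees), locked. A sprung detent resists with up to 0.2 N m, hump at about 0.65: let go before it, the knob springs back to 0; past it, it snaps to 1.047 and stays. Two small grey studs on the lid, 37 mm from the axis, show where the bar's ends point when locked.
- medium_knob (a joint): Turn of the same kind of knob on the middle-sized canister (120 mm in diameter, 130 mm high, top of the knob 180 mm above the worktop), to be left open. In rad: 0 open (start), growing clockwise to 1.047, locked.
- slim_knob (a joint): Turn of the same kind of knob on the slimmest, tallest canister (92 mm in diameter, 160 mm high; top of the knob 210 mm above the worktop, the highest thing near the canisters), to be left open. In rad: 0 open (start), growing clockwise to 1.047, locked.
Mind the look-alikes: they are no part of the job. Leave any purple look-alike of the part that bears wide_knob_grip alone. Leave any pink look-alike of the part that bears medium_knob alone.

How it is judged:
By the outcome, as a careful person would: the job done as asked, in the order asked, and still so for the second after the job is handed in, with the robot touching nothing.
It also fails if it takes over 32 s, if anything falls off the work surface, if the arm or the gripper's body presses on something with over 40 N, if the wrist force passes 120 N, or if a joint passes its speed limit or range.

### The arm

A 6-joint arm with a two-finger parallel gripper is mounted at the origin on the work surface. World frame = base frame: x ahead of the robot, y to its left, z up, the work surface at z = 0. Lengths are in m, angles in rad, forces in N, time in s.
With the tool pointing down it reaches from about 0.425 to 0.95 m from the base axis. Payload 3.5 kg.
Tool frame: the origin (TCP) lies on the centre line of the jaws, within the pads' length; the fingertips stand 8 mm ahead of it and the grasp point (between the pads) lies 11 mm behind it; z points along the fingers, y is the line along which they close (so a half turn about z gives the same grasp; the last joint's range is limited). The gripper opens to 85 mm and grips with 20 to 120 N. Pads are 22 mm wide; open, the fingers measure 114 mm over their backs; the gripper's body (76 mm by 85 mm) begins 54 mm behind the grasp point. The pads swing forward as they close: fully open they stand 13 mm farther back than shut.
Start: joints at [1.175, 0.286, 1.577, -0, 1.279, -0.15], TCP at [0.164, 0.655, 0.239] pointing down, gripper open.
Joint ranges: [-2.77, 2.77], [-0.9, 2.22], [0.21, 2.48], [-1.53, 4.67], [0.24, 2.81], [-2.84, 2.84]. Speed limits (rad/s): [2.79, 2.79, 3.14, 3.14, 3.14, 3.14].

### API

Orientations are given as a unit quaternion [x, y, z, w].
In Python, from plant import ctrl gives the robot as it stands. The module is installed in compiled form; this text tells all that it offers.
- The arm moves only by the tool send_rows, never from a script. Its argument "steps" is a list of rows, each a list of 5 numbers: the shift along the tool's x, y, z in m, then the turn about the tool's z in degrees, then the opening, from -1 (shut) to 1 (fully open). A call has 1 to 12 rows; each row is the pose to reach, as a shift and turn from the pose commanded when the call began, along the tool's axes at that moment; what a row does not reach only later rows make up. A row lasts 1/10 s, in which the tool goes at most 50 mm and 8.59 degrees, less where a joint would pass 70% of its speed; a pose out of reach is approached as far as the arm can. A call with a gripper value outside its range is refused whole. The fingers move at their own pace and stop on an object; "squeeze" is the grip in N (left out, the last holds). Time passes only in rows, so rows that repeat a pose let the fingers close. It gives the time, the measured TCP pose, the force, the opening and the grip force at its end, in the units of the state.
- ctrl.get_state(): the state, without advancing time (a new reading comes with each control period).
- ctrl.read_camera(name): name is "scene" or "top" or "wrist"; returns the picture (400x640x3 uint8, red, green, blue); there is no depth.
- ctrl.calibration(name): a dict with "intrinsics" (3x3 intrinsics, pixels), "extrinsics" (4x4, takes a point from world to camera coordinates); the wrist camera has in their place "tool_from_camera" (4x4, takes a point from camera to tool coordinates, whose origin is the TCP and whose axes are the flange's). Camera axes: x right, y up, looking along -z (the intrinsics and any distortion apply to the point x, -y, -z); pixel columns grow to the right and rows downward; lengths in m; the calibration is good to about 2 mm. A picture is of the moment at which its call begins: read the wrist's pose just before it. calibration takes no time and is no camera call.
- ctrl.sign_off(): hands the job in; it is judged then, once.
The state is a dict: "time": time; "qpos": joint angles; "dq": joint speeds; "joint_efforts": joint torques, N m; "eef_pos": TCP position; "tcp_rot": TCP orientation; "contact_force": force on the tool from outside, world axes, zero at the start; "wrist_torque": the same for the moment, N m; "opening": opening from 0.0 (shut) to 1.0 (fully open); "finger_force": force on a finger pad.
Only numpy, scipy, OpenCV 4.12 (cv2) and the standard library are available. Lean on these libraries where they do the work, as an engineer would, in place of code of your own. Each camera call takes 0.05 s, during which the arm holds its last target. There are 200 camera calls.

## Working session

There is one attempt and no reset: what is moved stays moved. The work goes in short steps, Python scripts to look and compute and a tool call to move; the robot and the scene stay as the last step left them, time stands still between calls to the robot, and variables do not carry over. Pictures are saved under pics/ and viewed, at most 10 in all, crops included, and the job is handed in when it is done.

Besides the shell and the picture viewer there is one more tool, called after "Call:" by a JSON object that holds its "op" and its "data", one argument or row to a line. send_rows: Moves the arm, as the interface text tells. Its arguments: {"type":"object","properties":{"steps":{"type":"array","items":{"type":"array","items":{"type":"number"}}},"squeeze":{"type":"number"}},"required":["steps"]}

```bash
mkdir -p pics
python3 - <<'E'
from plant import ctrl
import cv2
for n in("scene","top"):
    cv2.imwrite(f"pics/{n}.png",ctrl.read_camera(n)[:,:,::-1])
    c=ctrl.calibration(n);print(n,c)
print(ctrl.calibration("wrist"));print(ctrl.get_state())
E
```

```text
scene {'intrinsics': array([[510.30440069,   0.        , 323.59488803],
       [  0.        , 510.30440069, 188.83618991],
       [  0.        ,   0.        ,   1.        ]]), 'extrinsics': array([[-0.28099643,  0.9596813 , -0.00726733,  0.12323327],
       [-0.64022681, -0.18180764,  0.74636159,  0.17619901],
       [ 0.714948  ,  0.21437768,  0.66550099, -1.69971494],
       [ 0.        ,  0.        ,  0.        ,  1.        ]])}
top {'intrinsics': array([[482.44570688,   0.        , 318.78747972],
       [  0.        , 482.44570688, 210.14286071],
       [  0.        ,   0.        ,   1.        ]]), 'extrinsics': array([[-0.02537928, -0.99952175, -0.01766802,  0.03236362],
       [ 0.98723919, -0.02783894,  0.15679216, -0.45735899],
       [-0.15720904, -0.01346329,  0.98747357, -1.15055458],
       [ 0.        ,  0.        ,  0.        ,  1.        ]])}
{'intrinsics': array([[311.33956974,   0.        , 316.16009421],
       [  0.        , 311.33956974, 197.67218932],
       [  0.        ,   0.        ,   1.        ]]), 'tool_from_camera': array([[ 1.17497011e-03,  9.60008266e-01
[... 322 characters left out ...]
: array([ 1.17500209e+00,  2.87113642e-01,  1.57802229e+00, -1.19484748e-05,
        1.27860315e+00, -1.50005899e-01]), 'dq': array([-1.20173734e-03, -3.39529901e-03, -4.14817557e-03, -9.86263227e-05,
        2.76182499e-03,  7.81903457e-04]), 'joint_efforts': array([ 6.11089417e-04, -4.07300091e+01, -2.93698293e+01, -1.55670605e-04,
        3.48892027e-03, -2.11009177e-05]), 'eef_pos': array([0.16399575, 0.6541833 , 0.2380656 ]), 'tcp_rot': array([ 1.22583274e-01,  9.92457651e-01, -1.03503600e-03, -2.83749882e-04]), 'contact_force': array([0.10564058, 0.37338094, 0.00606264]), 'wrist_torque': array([ 0.00963127,  0.00952987, -0.00022978]), 'finger_force': 0.0, 'opening': 0.9965795053800053}
```

View pics/scene.png

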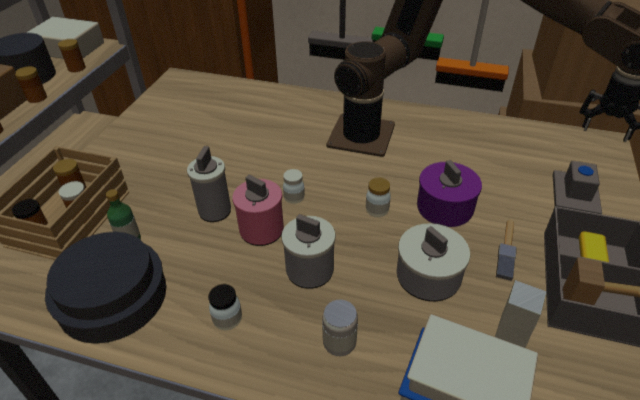

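View pics/top.png

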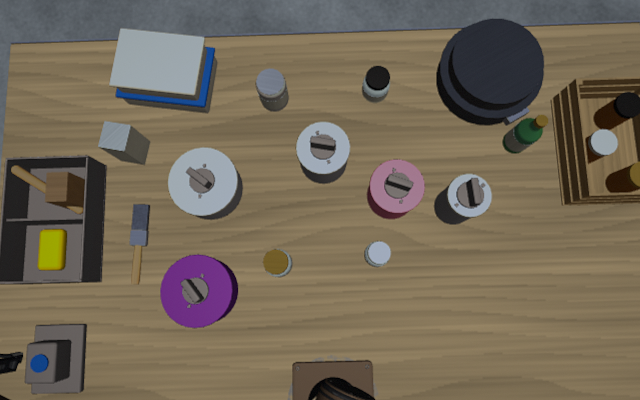

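Candidates in the top view are white wide (203,181), purple wide (198,291), white medium (323,147), pink (398,187) and slim (469,196). By the description I choose the white wide one at (203,181), and check it in a close crop.

```bash
cat > h.py <<'E'
import numpy as np
from plant import ctrl
from scipy.spatial.transform import Rotation as R
def ray(name,uv,st=None):
    c=ctrl.calibration(name);K=c["intrinsics"]
    d=np.linalg.inv(K)@[uv[0],uv[1],1];d=d*[1,-1,-1]
    if name=="wrist":
        T=np.eye(4);T[:3,:3]=R.from_quat(st["tcp_rot"]).as_matrix();T[:3,3]=st["eef_pos"]
        T=T@c["tool_from_camera"]
    else: T=np.linalg.inv(c["extrinsics"])
    return T[:3,3],T[:3,:3]@d
def atz(name,uv,z,st=None):
    o,d=ray(name,uv,st);return (o+d*(z-o[2])/d[2]).round(4)
E
python3 - <<'E'
import cv2
i=cv2.imread("pics/top.png");cv2.imwrite("pics/c1.png",cv2.resize(i[140:225,150:255],None,fx=7,fy=7,interpolation=cv2.INTER_CUBIC))
E
```

```text
(no output)
```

View pics/c1.png

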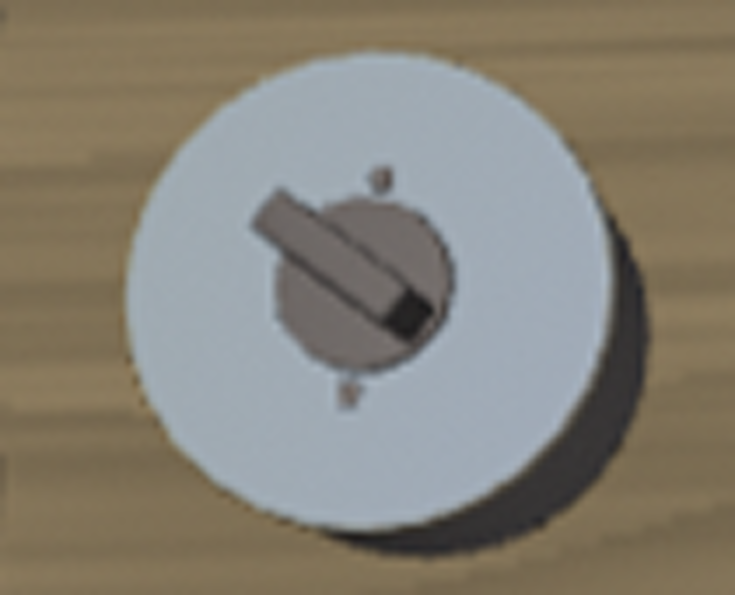

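The white lid has its knob at the middle and two studs at crop (381,180) and (349,393). The bar's top runs from (267,208) to (397,308).

Run:
```python
from h import *
p=lambda u,v:(150+(u+.5)/7-.5,140+(v+.5)/7-.5)
s1=atz("top",p(381,180),.102);s2=atz("top",p(349,393),.102)
b1=atz("top",p(267,208),.15);b2=atz("top",p(397,308),.15)
m=(s1+s2)/2
ang=lambda d:np.degrees(np.arctan2(d[1],d[0]))
print(s1,s2,m,np.linalg.norm(s1-s2),ang(s1-s2));print(b1,b2,(b1+b2)/2,np.linalg.norm(b1-b2),ang(b1-b2))
l=atz("top",p(127,287),.1);r=atz("top",p(613,287),.1);print((l+r)/2,np.linalg.norm(l-r))
M=R.from_quat(ctrl.get_state()["tcp_rot"]).as_matrix();print(M.round(3))
tcp=ctrl.get_state()["eef_pos"]
print(M.T@(m-tcp), np.hypot(m[0],m[1]), "bar in tool:", ang(M.T@(b1-b2)), "studs", ang(M.T@(s1-s2)))
for u in [(323,147,.18),(398,187,.18),(469,196,.21),(198,291,.15)]: print(atz("top",u[:2],u[2]))
```

```text
[0.5628 0.2882 0.102 ] [0.4897 0.298  0.102 ] [0.52625 0.2931  0.102  ] 0.07375398294329596 -7.6357119249578425
[0.5419 0.3127 0.15  ] [0.5076 0.2702 0.15  ] [0.52475 0.29145 0.15   ] 0.05461446694787012 51.09442925752981
[0.5263  0.29205 0.1    ] 0.16457001549492548
[[-0.97   0.243 -0.001]
 [ 0.243  0.97  -0.002]
 [ 0.    -0.002 -1.   ]]
[-0.43926743 -0.26179921  0.13648605] 0.6023675559822259 bar in tool: 114.82317014193612 studs 173.5533077857688
[0.5758 0.0053 0.18  ]
[ 0.4812 -0.1549  0.18  ]
[ 0.4515 -0.2975  0.21  ]
[0.2695 0.2856 0.15  ]
```

White wide knob checked: the studs are 74 mm apart and the bar is at 51°, 59° from locked. The axis is near (0.526, 0.292). Moving above it.

Call:
{"op": "send_rows", "data": {
  "steps": [
    [-0.04,-0.024,0,-6,1],
    [-0.08,-0.048,0,-12,1],
    [-0.12,-0.072,0,-18,1],
    [-0.16,-0.096,0,-24,1],
    [-0.2,-0.12,0,-30,1],
    [-0.24,-0.144,0,-36,1],
    [-0.28,-0.168,0,-42,1],
    [-0.32,-0.192,0,-48,1],
    [-0.36,-0.216,0.01,-54,1],
    [-0.4,-0.24,0.02,-60,1],
    [-0.439,-0.262,0.03,-65,1],
    [-0.439,-0.262,0.03,-65,1]
  ]
}}

```text
time: 1.3
eef_pos: [0.5285, 0.2895, 0.2069]
tcp_rot: [-0.428, 0.904, -0.001, -0.002]
contact_force: [-1.0, 0.4, 0.8]
opening: 0.999
finger_force: 0.0
```

Run:
```python
from h import *
import cv2,json
s=ctrl.get_state();im=ctrl.read_camera("wrist")
print(s)
json.dump({k:np.array(s[k]).tolist() for k in("eef_pos","tcp_rot")},open("s1.json","w"))
cv2.imwrite("pics/w1.png",im[:,:,::-1])
```

```text
{'time': 1.3, 'qpos': array([ 3.33516272e-01,  1.58787083e-01,  1.78829330e+00, -1.61190955e-03,
        1.19768486e+00, -2.12051381e+00]), 'dq': array([ 0.07229588, -0.03054578,  0.01039824,  0.05169674,  0.03579762,
        0.0953988 ]), 'joint_efforts': array([ -1.36070486, -34.70163345, -29.03847635,  -0.18399718,
        -0.13965483,  -0.3736943 ]), 'eef_pos': array([0.52850545, 0.28950597, 0.20689482]), 'tcp_rot': array([-4.27667779e-01,  9.03934285e-01, -5.74512295e-04, -1.65795800e-03]), 'contact_force': array([-0.99272017,  0.39272361,  0.83081899]), 'wrist_torque': array([-0.00955729,  0.02799512,  0.02868901]), 'finger_force': 0.0, 'opening': 0.9987067684338558}
```

View pics/w1.png

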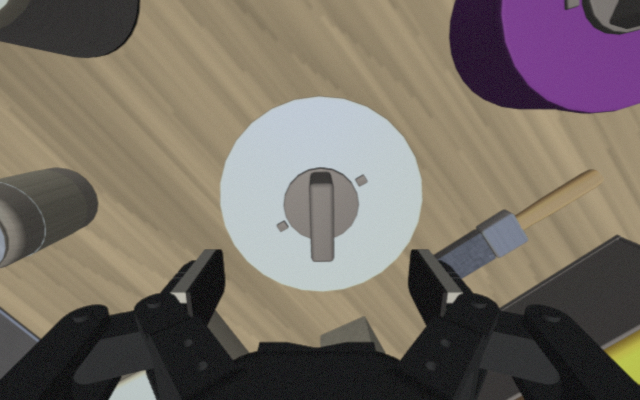

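The wrist view shows the bar top running vertically from (320,184) to (322,261), with studs at (361,181) and (282,226). The jaws straddle it.

Run:
```python
from h import *
import json
s=json.load(open("s1.json"))
f=lambda u,v,z:atz("wrist",(u,v),z,s)
a,b=f(320,184,.15),f(322,261,.15);c,d=f(361,181,.102),f(282,226,.102)
M=R.from_quat(s["tcp_rot"]).as_matrix()
for p,q in((a,b),(c,d)):
    m=(p+q)/2;t=M.T@(p-q);print(p,q,m,np.linalg.norm(p-q),np.degrees(np.arctan2(t[1],t[0])))
    print("shift now",M.T@(m-ctrl.get_state()["eef_pos"]))
l,r=f(220,195,.1),f(422,195,.1);print(np.linalg.norm(l-r),M.T@((l+r)/2-s["eef_pos"]))
print(ctrl.get_state()["eef_pos"])
```

```text
[0.5112 0.2727 0.15  ] [0.5441 0.3153 0.15  ] [0.52765 0.294   0.15   ] 0.0538253657674521 -1.6817539781764161
shift now [-0.0025094   0.00116741  0.05760942]
[0.4915 0.3006 0.102 ] [0.5647 0.2897 0.102 ] [0.5281  0.29515 0.102  ] 0.0740070942545375 59.10905325740673
shift now [-0.00385138  0.0015306   0.10560517]
0.1628054360271794 [0.00245819 0.0041111  0.10690561]
[0.52710553 0.29146098 0.20761737]
```

Call:
{"op": "send_rows", "data": {
  "steps": [
    [-0.003,0.001,0.015,-1,1],
    [-0.003,0.001,0.035,-1,1],
    [-0.003,0.001,0.055,-1,1],
    [-0.003,0.001,0.07,-1,1],
    [-0.003,0.001,0.078,-1,1],
    [-0.003,0.001,0.083,-1,1],
    [-0.003,0.001,0.083,-1,1],
    [-0.003,0.001,0.083,-1,0.3],
    [-0.003,0.001,0.083,-1,0],
    [-0.003,0.001,0.083,-1,-0.3]
  ],
  "squeeze": 50
}}

```text
time: 2.35
eef_pos: [0.5279, 0.2968, 0.1272]
tcp_rot: [-0.438, 0.899, -0.0, 0.001]
contact_force: [0.5, 0.1, -1.2]
opening: 0.515
finger_force: 0.0
```

Call:
{"op": "send_rows", "data": {
  "steps": [
    [0,0,0,0,-1],
    [0,0,0,0,-1],
    [0,0,0,0,-1],
    [0,0,0,0,-1],
    [0,0,0,0,-1],
    [0,0,0,0,-1]
  ],
  "squeeze": 50
}}

```text
time: 2.95
eef_pos: [0.5289, 0.2957, 0.1271]
tcp_rot: [-0.438, 0.899, -0.001, 0.001]
contact_force: [3.5, -3.9, 0.7]
opening: 0.179
finger_force: 51.3
```

Gripped: opening about 15 mm, matching the 16 mm bar. Now turning clockwise, which is positive about the downward tool z.

Call:
{"op": "send_rows", "data": {
  "steps": [
    [0,0,0,5,-1],
    [0,0,0,11,-1],
    [0,0,0,17,-1],
    [0,0,0,23,-1],
    [0,0,0,29,-1],
    [0,0,0,35,-1],
    [0,0,0,41,-1],
    [0,0,0,46,-1],
    [0,0,0,51,-1],
    [0,0,0,55,-1],
    [0,0,0,58,-1],
    [0,0,0,58,-1]
  ]
}}

```text
time: 4.15
eef_pos: [0.5297, 0.2941, 0.127]
tcp_rot: [0.054, 0.999, -0.002, 0.002]
contact_force: [5.4, -8.9, 0.8]
opening: 0.174
finger_force: 51.3
```

Run:
```python
from h import *
import cv2
s=ctrl.get_state();print(s["wrist_torque"],s["contact_force"],s["eef_pos"],R.from_quat(s["tcp_rot"]).as_matrix()[:2,0])
cv2.imwrite("pics/w2.png",ctrl.read_camera("wrist")[:,:,::-1])
```

```text
[-1.09997666 -0.76018041 -0.22709185] [ 5.44333404 -8.9395428   0.84916755] [0.52973525 0.29413001 0.12703976] [-0.99419914  0.10743149]
```

View pics/w2.png

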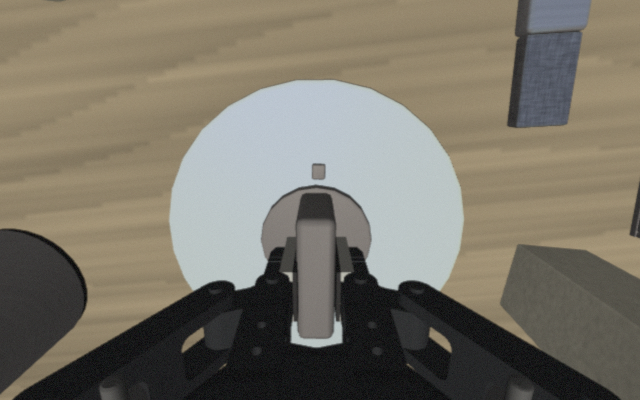

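The stud (318,172) lines up with the bar's end (318,195), so the knob is essentially at the stop. I give it 2° more, release symmetrically, then lift.

Call:
{"op": "send_rows", "data": {
  "steps": [
    [0,0,0,2,-1],
    [0,0,0,2,-1],
    [0,0,0,2,-1],
    [0,0,0,2,0],
    [0,0,0,2,0.6],
    [0,0,0,2,1],
    [0,0,0,2,1],
    [0,0,0,2,1],
    [0,0,0,2,1],
    [0,0,0,2,1]
  ]
}}

```text
time: 5.2
eef_pos: [0.5273, 0.2968, 0.1263]
tcp_rot: [0.07, 0.998, 0.0, -0.0]
contact_force: [1.1, -0.5, 0.7]
opening: 1.006
finger_force: 0.0
```

Call:
{"op": "send_rows", "data": {
  "steps": [
    [0,0,-0.01,0,1],
    [0,0,-0.03,0,1],
    [0,0,-0.06,0,1],
    [0,0,-0.09,0,1],
    [0,0,-0.11,0,1],
    [0,0,-0.11,0,1],
    [0,0,-0.11,0,1],
    [0,0,-0.11,0,1]
  ]
}}

```text
time: 6.0
eef_pos: [0.5265, 0.2964, 0.2345]
tcp_rot: [0.07, 0.998, -0.001, -0.001]
contact_force: [0.7, -0.3, 0.4]
opening: 1.002
finger_force: 0.0
```

Run:
```python
from h import *
import cv2
s=ctrl.get_state();print(s["contact_force"],s["eef_pos"],s["opening"])
a=ctrl.read_camera("wrist")[:,:,::-1];b=ctrl.read_camera("scene")[:,:,::-1]
b=cv2.resize(b[120:320,170:490],(640,400))
cv2.imwrite("pics/w3.png",a);cv2.imwrite("pics/s3.png",b)
```

```text
[ 0.72748679 -0.34198639  0.36240884] [0.52650025 0.29637399 0.23445505] 1.002436761751389
```

View pics/w3.png

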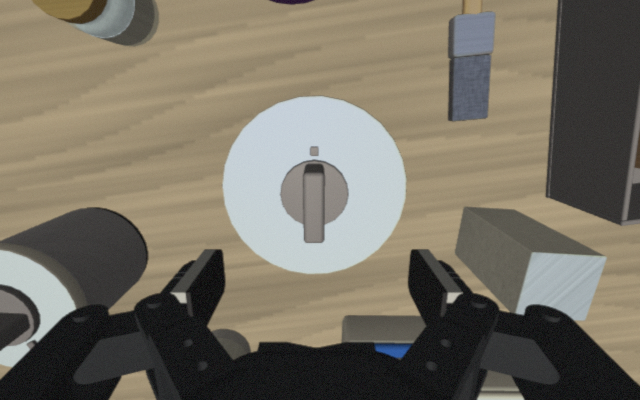

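View pics/s3.png

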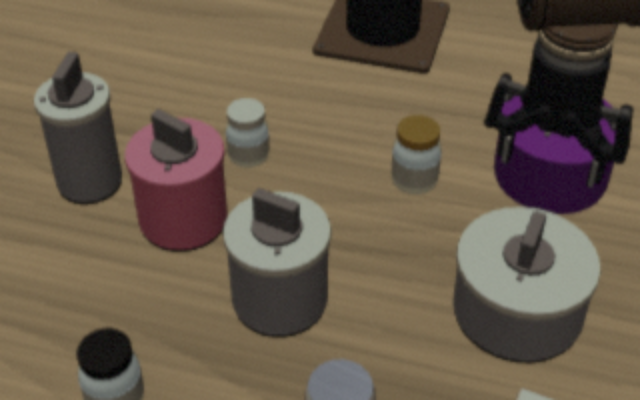

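The released bar (314,165–242) stays in line with its stud (314,151), and in the scene crop the other knobs look unmoved. The robot is clear of everything.

```bash
python3 -c "
from plant import ctrl
print(ctrl.sign_off())"
```

```text
the job is handed in; nothing more can be done
None
```

The wide canister's knob is turned clockwise to its stop and stayed locked after release; the two narrower canisters' knobs were left open, and the job is handed in.

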